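Push the repaired clock home into the row

TASK

The wide wooden table clock stands askew, out of its place in the row of finished repairs. Push it along the bench with the fingers, without picking it up or tipping it, into the gap between the two small clocks, until its dial side rests squarely and fully home against the low metal rail. Leave the two small clocks, the jar and the screwdriver where they are, and take the hand away at the end.

Things in the scene. Friction and masses are not known exactly. Their poses are not given: they have to be found in the camera images.
- clock: wide wooden table clock, a plain block 92 mm deep (x), 120 mm wide (y), 68 mm high, loose, 0.35 to 0.7 kg, too thick to grip. Origin: centre of its underside. x points out of its dial side (away from the robot), y left, z up. It starts with its middle 140 to 185 mm short of the rail, up to 90 mm to either side of the gap's middle and turned up to 0.45 rad from the rail's direction.
- clock_front (a point): the middle of the lower edge of the clock's dial side, 46 mm ahead (+x) of the clock's origin, at bench height
- rail: low aluminium rail fixed to the bench, 460 mm long, 18 mm thick, 14 mm high, crosswise to the robot at a varying yaw. Origin: at bench height, middle of the stop face that looks to the robot. x points away from the robot, square to that face; y runs along the rail to the left. The gap's middle is at rail y = 0: when home the clock's origin is at rail x = -46 mm, y = 0, its axes parallel.
- bell_clock: small round grey alarm clock with two bells on top, 40 mm deep on a foot of 44 by 50 mm, 58 mm wide, 68 mm high, loose, 0.25 kg. It stands in the row at the rail, its origin (centre of its underside) about 122 mm along the rail from the middle of the gap, on one side or the other; the free gap between the two small clocks is about 184 mm wide.
- carriage_clock: small upright brass clock, 48 mm deep, 62 mm wide, 64 mm high, loose, 0.35 kg. It stands in the row at the rail, its origin (centre of its underside) about 122 mm from the middle of the gap, on the other side than the bell clock.
- jar: small amber jar with a black cap, 48 mm in diameter, 55 mm high, loose; origin: centre of its underside. It stands beyond the left (+y) end of the row.
- screwdriver: screwdriver 150 mm long, lying on the bench to the right (-y) of the work; origin: near its middle.
Things that resemble listed ones, but are neither listed nor needed, are in the scene too. There is more than one size of the clock; the one meant has the size given above.

How it is judged (in metres and radians):
At the end, for the whole second after the job is handed in: The clock stands still, upright and flat on the bench in the gap (its middle within 32 mm of the gap's middle), its dial side within 6 mm of the rail and parallel to it within 0.07 rad; the two small clocks, the jar and the screwdriver are within 10 mm of where they started (x of clock_front in the frame of rail between -0.006 and 0.005 m and y of clock in the frame of rail between -0.032 and 0.032 m and angle between the x axis of clock and the x axis of rail, either way round below 0.07 rad and angle between clock's own z axis and vertical below 0.05 rad and height (world z) of clock below 0.005 m and linear speed of clock below 0.01 m/s and distance of each of bell_clock, carriage_clock, jar, screwdriver from where it was at the start of the episode below 0.01 m); the robot touches nothing.
It fails at once if the clock is lifted off the bench (8 mm or more) (height (world z) of clock above 0.008 m).
It fails at once if the clock is tipped (0.2 rad or more) (angle between clock's own z axis and vertical above 0.2 rad).
It fails at once if one of the small clocks, the jar or the screwdriver is moved or lifted by more than 10 mm (distance of any of bell_clock, carriage_clock, jar, screwdriver from where it was at the start of the episode above 0.01 m).
It also fails if it takes over 54 s, if anything falls off the work surface, if the arm or the gripper's body presses on something with over 40 N, if the wrist force passes 120 N, or if a joint passes its speed limit or range.

ROBOT

A 7-joint arm with a two-finger parallel gripper is mounted at the origin on the work surface. World frame = base frame: x ahead of the robot, y to its left, z up, the work surface at z = 0. Lengths are in m, angles in degrees, forces in N, time in s.
With the tool pointing down it reaches from about 0.35 to 0.775 m from the base axis. Payload 3.1 kg.
Tool frame: the origin (TCP) lies on the centre line of the jaws, within the pads' length; the fingertips stand 17 mm ahead of it and the grasp point (between the pads) lies 2 mm behind it (robot.tip_reach is the distance from the TCP to the fingertips, in m); z points along the fingers, y is the line along which they close (so a half turn about z gives the same grasp; the last joint's range is limited). The gripper opens to 85 mm and grips with 20 to 120 N. Pads are 22 mm wide; open, the fingers measure 114 mm over their backs; the gripper's body (76 mm by 85 mm) begins 54 mm behind the grasp point. The pads swing forward as they close: fully open they stand 13 mm farther back than shut.
Start: joints at [-66.045, 17.813, 0.802, 86.603, -0.252, 75.585, -1.558], TCP at [0.244, 0.493, 0.248] pointing down, gripper open.
Joint ranges: [-154.91, 154.91], [-16.99, 109.72], [-72.82, 74.43], [7.12, 147.25], [-82.49, 262.49], [11.32, 116.49], [-174.64, 174.64]. Speed limits (degrees/s): [159.86, 159.86, 180, 180, 180, 180, 180].

INTERFACE

Orientations are given as [roll, pitch, yaw] about the fixed x, y, z axes, in that order (R = Rz(yaw) Ry(pitch) Rx(roll)).
In Python, from station import robot, fingers, vision, workorder, recognise gives the robot as it stands. Calls block until the motion is done:
- robot.move_to(position, orientation): joint-space move of the TCP to a pose.
- robot.line_to(position, orientation=None, velocity=0.15, f_stop=None): straight line of the TCP; orientation=None keeps the orientation; velocity is the mean speed in m/s. With f_stop (N) it stops when the force on the tool has changed by that much, and returns True; else False.
- robot.move_j(angles): joint-space move.
- fingers.gripper_to(opening, force=None): opening from 0.0 (shut) to 1.0 (fully open); force is the grip in N (None keeps the last); returns when the fingers have stopped.
- robot.pause(seconds).
- robot.inverse_kinematics(position, orientation): joint angles nearest the present ones, or None.
- vision.grab_frame(name): name is "scene" or "top"; returns the picture (384x512x3 uint8, red, green, blue); there is no depth.
- vision.calibration(name): a dict with "mtx" (3x3 intrinsics, pixels), "k1" (the pictures are not rectified: a ray, as slopes to the right and down, at radius r is drawn at 1 + k1 r^2 times it, then the intrinsics apply), "extrinsics" (4x4, takes a point from world to camera coordinates). Camera axes: x right, y up, looking along -z (the intrinsics and any distortion apply to the point x, -y, -z); pixel columns grow to the right and rows downward; lengths in m; the calibration is good to about 2 mm. A picture is of the moment at which its call begins. calibration takes no time and is no camera call.
A pose or a line that the arm cannot do raises robot.PlanningError and nothing moves.
- workorder.close_job(): hands the job in; it is judged then, once.
Trained networks look in the newest picture that a camera, given by its name, has taken for a name from the list of things; names that differ only in an ending like _2 or _b are one class to them, and where a whole thing is asked for, a point or a joint stands for the part that bears it (a point fixed in the world has none). Each returns a list of dicts, best first, with "p" (0 to 1); they miss things now and then, are a little off and sometimes report something else, mostly with a low value. They report only what shows in the picture. A call takes as long as a camera call. They do not tell look-alikes from the thing itself.
- recognise(label, camera): "rect" ([centre column, centre row, width, height] in pixels, round what is visible of it).
Readings, each from a call of its own:
- robot.current_time_s(): time.
- robot.current_joint_positions(): joint angles.
- robot.current_dq(): joint speeds.
- robot.current_joint_torque(): joint torques, N m.
- robot.current_tool_pos(): TCP position.
- robot.current_eef_rot(): TCP orientation.
- robot.current_contact_force(): force on the tool from outside, world axes, zero at the start.
- robot.current_torque(): the same for the moment, N m.
- robot.current_finger_gap(): opening from 0.0 (shut) to 1.0 (fully open).
- robot.current_gripper_force(): force on a finger pad.
Only numpy, scipy, OpenCV 4.12 (cv2) and the standard library are available. Lean on these libraries where they do the work, as an engineer would, in place of code of your own. Each camera call takes 0.05 s, during which the arm holds its last target. There are 200 camera calls.

## Working session

There is one attempt and no reset: what is moved stays moved. The work goes in short steps, each a Python script; the robot and the scene stay as the last script left them, time stands still between calls to the robot, and variables do not carry over. Pictures are saved under pics/ and viewed, at most 10 in all, crops included, and the job is handed in when it is done.

```bash
ls; mkdir -p pics; cat > h.py <<'E'
import numpy as np, cv2
from station import robot, fingers, vision, workorder, recognise
def ray(cam,uv):
    c=vision.calibration(cam);K=np.array(c["mtx"]);E=np.array(c["extrinsics"])
    d=(np.array(uv,float)-K[:2,2])/[K[0,0],K[1,1]]
    s=d.copy()
    for _ in range(20): s=d/(1+c["k1"]*(s@s))
    R=E[:3,:3];o=-R.T@E[:3,3]
    return o,R.T@np.array([s[0],-s[1],-1.])
def px2w(cam,uv,z=0.):
    o,d=ray(cam,uv); return o+d*(z-o[2])/d[2]
def w2px(cam,P):
    c=vision.calibration(cam);K=np.array(c["mtx"]);E=np.array(c["extrinsics"])
    P=np.atleast_2d(np.array(P,float));p=P@E[:3,:3].T+E[:3,3]
    s=np.c_[p[:,0]/-p[:,2],-p[:,1]/-p[:,2]]
    s=s*(1+c["k1"]*(s**2).sum(1,keepdims=True))
    return s*[K[0,0],K[1,1]]+K[:2,2]
def grab(cam,name=None):
    im=vision.grab_frame(cam)[:,:,::-1].copy()
    if name: cv2.imwrite("pics/"+name,im)
    return im
E
python3 - <<'E'
from h import *
for c in("top","scene"):
    im=grab(c,c+"0.png")
    cal=vision.calibration(c);print(c,cal["k1"],np.round(ray(c,(256,192)),3).tolist())
    for n in("clock","rail","bell_clock","carriage_clock","jar","screwdriver"):
        for r in recognise(n,c)[:4]: print(n,round(r["p"],2),np.round(r["rect"]).tolist(),np.round(px2w(c,r["rect"][:2],0.03)[:2],3))
print(robot.current_time_s())
E
```

```text
pics
top -0.07749554501338239 [[0.308, 0.012, 1.197], [0.214, -0.004, -0.977]]
clock 0.84 [164.0, 271.0, 74.0, 81.0] [0.352 0.238]
clock 0.65 [222.0, 188.0, 46.0, 41.0] [0.571 0.098]
clock 0.57 [304.0, 256.0, 80.0, 66.0] [ 0.399 -0.119]
clock 0.52 [292.0, 152.0, 26.0, 25.0] [ 0.678 -0.087]
rail 0.92 [252.0, 135.0, 159.0, 32.0] [0.723 0.022]
bell_clock 0.58 [293.0, 152.0, 23.0, 23.0] [ 0.678 -0.09 ]
carriage_clock 0.74 [201.0, 134.0, 30.0, 24.0] [0.721 0.161]
jar 0.53 [141.0, 119.0, 23.0, 26.0] [0.762 0.329]
screwdriver 0.57 [368.0, 208.0, 13.0, 43.0] [ 0.527 -0.289]
screwdriver 0.47 [201.0, 135.0, 28.0, 25.0] [0.718 0.16 ]
scene -0.10542096989136807 [[1.016, -0.255, 0.667], [-0.569, 0.276, -0.775]]
clock 0.91 [309.0, 111.0, 72.0, 67.0] [0.349 0.246]
clock 0.62 [196.0, 157.0, 84.0, 79.0] [ 0.372 -0.113]
clock 0.58 [306.0, 180.0, 62.0, 57.0] [0.571 0.098]
rail 0.96 [314.0, 251.0, 194.0, 71.0] [0.743 0.007]
bell_clock 0.62 [259.0, 248.0, 31.0, 36.0] [ 0.685 -0.09 ]
carriage_clock 0.94 [365.0, 214.0, 39.0, 42.0] [0.719 0.161]
jar 0.86 [435.0, 203.0, 27.0, 27.0] [0.772 0.33 ]
screwdriver 0.74 [140.0, 241.0, 13.0, 60.0] [ 0.555 -0.308]
0.7
```

```bash
python3 - <<'E'
from h import *
a=cv2.imread("pics/top0.png")[90:330,110:390];cv2.imwrite("pics/top0c.png",cv2.resize(a,None,fx=2.5,fy=2.5,interpolation=cv2.INTER_CUBIC))
a=cv2.imread("pics/scene0.png")[60:300,120:470];cv2.imwrite("pics/scene0c.png",cv2.resize(a,None,fx=2.2,fy=2.2,interpolation=cv2.INTER_CUBIC))
E
```

```text
(no output)
```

View pics/top0c.png

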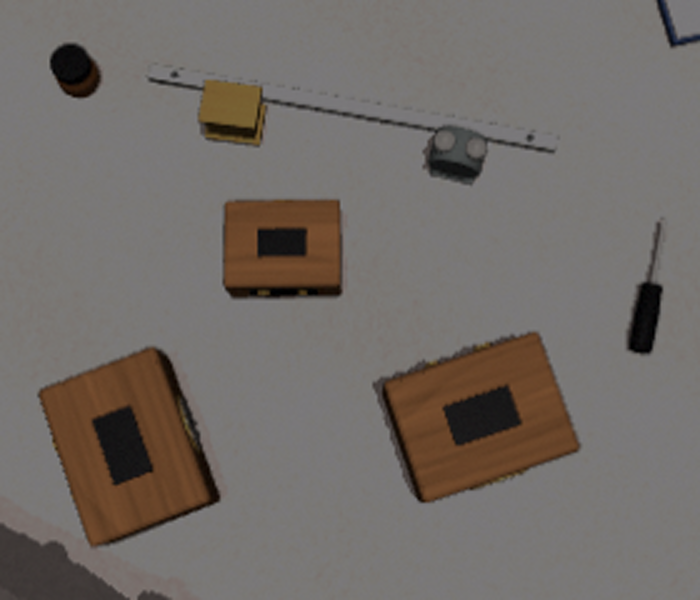

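View pics/scene0c.png

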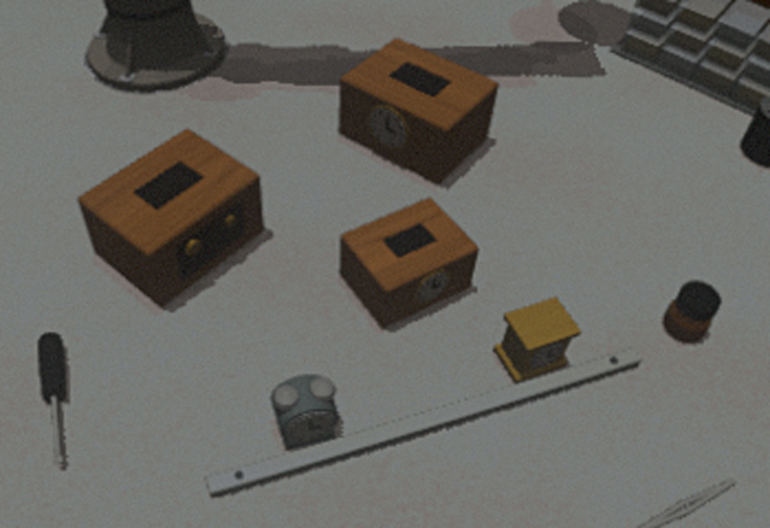

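The scene holds three wooden table clocks: top pixels (222,188), (164,271) and (304,256). The last two look larger. The rail runs from about (170,122) to (332,151), with the brass clock at (201,134) and the bell clock at (293,152) in the row. I'll check the clocks' sizes and measure poses.

```bash
cat >> h.py <<'E'
def top_quad(im,box):
    """corners (px) of the wooden top face within box [cx,cy,w,h]"""
    cx,cy,w,h=box; m=8; x0,y0=int(cx-w/2-m),int(cy-h/2-m)
    a=im[y0:int(cy+h/2+m),x0:int(cx+w/2+m)]
    a=cv2.resize(a,None,fx=8,fy=8,interpolation=cv2.INTER_CUBIC)
    b,g,r=[a[...,i].astype(int) for i in range(3)]
    k=((r-b>35)&(r>85)).astype(np.uint8)
    cs,_=cv2.findContours(k,cv2.RETR_EXTERNAL,cv2.CHAIN_APPROX_NONE)
    c=cv2.convexHull(max(cs,key=cv2.contourArea))
    q=c
    for e in np.linspace(4,60,40):
        q=cv2.approxPolyDP(c,e,True)
        if len(q)<=4: break
    q=q[:,0].astype(float)
    # refine: fit a line to the hull-contour points near each side
    pts=max(cs,key=cv2.contourArea)[:,0].astype(float);L=[]
    for i in range(4):
        p,s=q[i],q[(i+1)%4]-q[i];n=np.linalg.norm(s);s=s/n;t=(pts-p)@s
        d=np.abs((pts-p)@np.array([-s[1],s[0]]));sel=pts[(t>.12*n)&(t<.88*n)&(d<10)]
        v=cv2.fitLine(sel.astype(np.float32),cv2.DIST_HUBER,0,.01,.01)[:,0];L.append(np.cross([v[2],v[3],1],[v[2]+v[0],v[3]+v[1],1]))
    out=[]
    for i in range(4):
        x=np.cross(L[i-1],L[i]);out.append(x[:2]/x[2])
    return (np.array(out)+.5)/8-.5+[x0,y0]
def clock_pose(im,box,cam="top",z=.068):
    q=np.array([px2w(cam,p,z)[:2] for p in top_quad(im,box)])
    e=np.roll(q,-1,0)-q;l=np.linalg.norm(e,axis=1)
    i=0 if l[0]+l[2]>l[1]+l[3] else 1
    d=e[i]-e[(i+2)%4]
    if d[1]<0:d=-d            # y axis of the clock, left
    return q.mean(0),np.arctan2(-d[0],d[1]),l
E
python3 - <<'E'
from h import *
im=cv2.imread("pics/top0.png");sc=cv2.imread("pics/scene0.png")
for b,z in(([222,188,46,41],.068),([164,271,74,81],.068),([304,256,80,66],.068)):
    c,y,l=clock_pose(im,b,z=z);print("top",np.round(c,4),round(y,3),np.round(l,4))
for b in ([306,180,62,57],):
    c,y,l=clock_pose(sc,b,"scene");print("scene",np.round(c,4),round(y,3),np.round(l,4))
print(sc[180,306],im[188,210])
for c,f,s in(("top",im,[162,112,180,48]),("scene",sc,[205,205,215,90])):
    x,y,w,h=s;a=f[y:y+h,x:x+w];a=cv2.resize(a,None,fx=4.4 if c=="top" else 3.7,fy=4.4 if c=="top" else 3.7,interpolation=cv2.INTER_CUBIC)
    cv2.imwrite(f"pics/rail_{c}.png",np.clip(a*1.8,0,255))
A=cv2.imread("pics/rail_top.png");B=cv2.imread("pics/rail_scene.png");W=max(A.shape[1],B.shape[1])
cv2.imwrite("pics/rail.png",np.vstack([np.pad(i,((0,0),(0,W-i.shape[1]),(0,0))) for i in(A,B)]))
E
```

```text
top [0.5676 0.0936] 0.045 [0.088  0.1168 0.0878 0.1166]
top [0.3574 0.2442] -1.175 [0.1607 0.1225 0.1613 0.1206]
top [ 0.3964 -0.1119] 0.353 [0.1208 0.1605 0.1209 0.1617]
scene [0.569  0.0925] 0.036 [0.0873 0.1162 0.0871 0.1163]
[36 66 98] [ 42  70 109][ WARN:0@0.198] global loadsave.cpp:1063 imwrite_ Unsupported depth image for selected encoder is fallbacked to CV_8U.
```

View pics/rail.png

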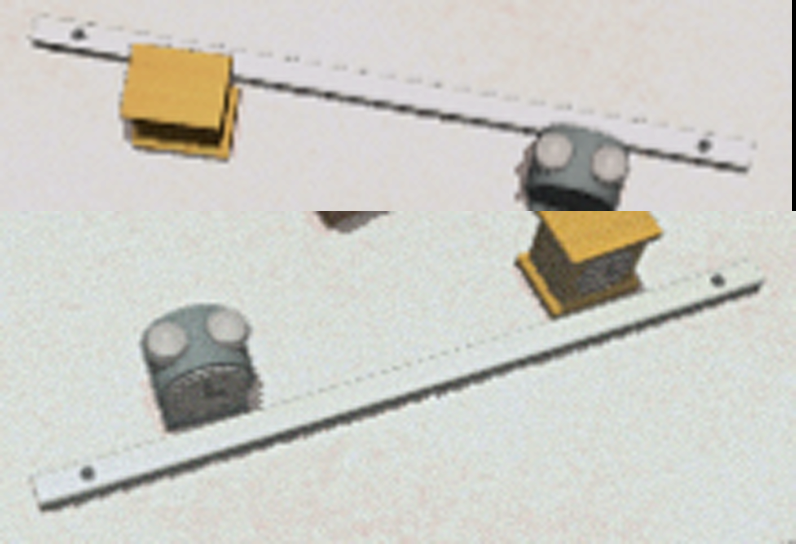

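```bash
python3 - <<'E'
from h import *
T=lambda u,v:(u/4.4+162-.4,v/4.4+112-.4)
S=lambda u,v:(u/3.7+205-.4,(v-211)/3.7+205-.4)
def rep(n,l,r):
    d=l[:2]-r[:2];yaw=np.arctan2(-d[0],d[1]);m=(l+r)[:2]/2;print(n,np.round(m,4),"yaw",round(yaw,4),"len",round(np.hypot(*d),4))
rep("top screws",px2w("top",T(79,34),.014),px2w("top",T(704,146),.014))
rep("sc screws",px2w("scene",S(717,281),.014),px2w("scene",S(88,473),.014))
rep("top front upper edge",px2w("top",T(33,41),.014),px2w("top",T(748,165),.014))
rep("top front lower edge",px2w("top",T(33,46),0),px2w("top",T(748,170),0))
rep("sc far upper edge",px2w("scene",S(762,281),.014),px2w("scene",S(42,505),.014))
rep("sc front upper edge",px2w("scene",S(752,260),.014),px2w("scene",S(37,480),.014))
# dark strip line fit, in the free part, top
im=cv2.imread("pics/top0.png").astype(int).sum(2)
P=[]
for u in list(range(218,282,2)):
    v0=112+(41+(u-169.5)*4.4*.1734)/4.4
    w=np.arange(int(v0)-4,int(v0)+6);c=im[w,u];b=np.median(c);d=np.clip(b-c-30,0,None)
    if d.sum()>0:P.append((u,(d*w).sum()/d.sum()))
P=np.array(P);k=np.polyfit(P[:,0],P[:,1],1);print(k,np.std(P[:,1]-np.polyval(k,P[:,0])))
rep("strip z.007",px2w("top",(218,np.polyval(k,218)),.007),px2w("top",(282,np.polyval(k,282)),.007))
for n,b in(("bell_clock",None),("carriage_clock",None)):pass
E
```

```text
top screws [0.7368 0.0277] yaw -0.1606 len 0.3999
sc screws [0.7371 0.0267] yaw -0.1599 len 0.3984
top front upper edge [0.7283 0.0285] yaw -0.1545 len 0.4566
top front lower edge [0.73   0.0286] yaw -0.1543 len 0.4617
sc far upper edge [0.7468 0.0244] yaw -0.157 len 0.4541
sc front upper edge [0.7319 0.0287] yaw -0.1557 len 0.456
[ 0.17647851 91.57437509] 0.09647775265047395
strip z.007 [0.7282 0.028 ] yaw -0.1575 len 0.1805
```

```bash
cat >> h.py <<'E'
RY=-.158; RO=np.array([.728,.0286])
EX=np.array([np.cos(RY),np.sin(RY)]);EY=np.array([-EX[1],EX[0]])
def r2w(x,y): return RO+x*EX+y*EY
def w2r(p): d=np.array(p[:2])-RO;return np.array([d@EX,d@EY])
def at(x,y,z): return [*r2w(x,y),z]
def side(yaw): return [180,0,yaw]
E
python3 - <<'E'
from h import *
print(robot.tip_reach,np.round(robot.current_eef_rot(),1))
d=np.degrees(RY)
for n,p,ys in(("side",(-.166,.15,.2),(d+90,d-90)),("sideend",(-.166,.07,.03),(d+90,d-90)),("back",(-.25,0,.03),(d,d+180,d-180)),("end",(-.1,0,.03),(d,d+180))):
    for y in ys:
        q=robot.inverse_kinematics(at(*p),side(y));print(n,round(y,1),None if q is None else np.round(q).tolist())
E
```

```text
0.017 [180.    0.  153.7]
side 80.9 [-37.0, 29.0, 25.0, 80.0, -12.0, 74.0, -20.0]
side -99.1 [-19.0, 28.0, -2.0, 79.0, 1.0, 73.0, 150.0]
sideend 80.9 [-35.0, 37.0, 31.0, 96.0, -23.0, 53.0, -5.0]
sideend -99.1 [-12.0, 34.0, -2.0, 95.0, 2.0, 51.0, 156.0]
back -9.1 [-38.0, 28.0, 36.0, 113.0, -23.0, 46.0, -88.0]
back 170.9 [-26.0, 25.0, 20.0, 112.0, -12.0, 44.0, 82.0]
back -189.1 [-26.0, 25.0, 20.0, 112.0, -12.0, 44.0, 82.0]
end -9.1 [-29.0, 43.0, 37.0, 89.0, -29.0, 58.0, -83.0]
end 170.9 [-18.0, 39.0, 18.0, 88.0, -14.0, 55.0, 86.0]
```

```bash
python3 - <<'E'
from h import *
d=np.degrees(RY);o=side(d+90)
robot.move_to(at(-.166,.15,.2),o); fingers.gripper_to(.5)
robot.line_to(at(-.166,.15,.03),velocity=.15)
print(robot.current_time_s(),np.round(robot.current_contact_force(),1))
h=robot.line_to(at(-.166,.10,.03),velocity=.06,f_stop=20)
print(h,w2r(robot.current_tool_pos()),np.round(robot.current_contact_force(),1))
h=robot.line_to(at(-.166,.074,.03),velocity=.04,f_stop=20)
print(h,w2r(robot.current_tool_pos()),np.round(robot.current_contact_force(),1),robot.current_time_s())
robot.line_to(at(-.166,.12,.03),velocity=.15);robot.line_to(at(-.166,.15,.2),velocity=.25)
im=grab("top","top1.png");sc=grab("scene","scene1.png")
for c,f in(("top",im),("scene",sc)):
  for r in recognise("clock",c):
    try:
      p,y,l=clock_pose(f,r["rect"],c);print(c,round(r["p"],2),np.round(w2r(p),4),round(y-RY,3),np.round(l,3))
    except Exception as e: print(c,r,e)
print(robot.current_time_s())
a=im[90:330,110:390];cv2.imwrite("pics/top1c.png",cv2.resize(a,None,fx=2.5,fy=2.5))
E
```

```text
4.1333 [ 0.1 -0.1  0.6]
False [-0.16633754  0.09932901] [-0.3 -0.4 -0.1]
False [-0.16599614  0.07258607] [-0.8 -0.6 -0.4] 5.9167
top {'rect': [184.0, 265.5, 30.6, 70.7], 'p': 0.95} index 3 is out of bounds for axis 0 with size 3
top 0.86 [-0.3056 -0.1908] 0.512 [0.123 0.162 0.123 0.163]
top 0.61 [-0.1717  0.0013] -0.003 [0.117 0.089 0.117 0.089]
scene 0.72 [-1.7e-01 -1.0e-04] -0.001 [0.089 0.117 0.088 0.117]
scene 0.68 [-0.4422  0.1957] -1.099 [0.166 0.071 0.147 0.047]
scene 0.58 [-0.3326 -0.1878] 0.512 [0.165 0.125 0.165 0.123]
7.4167
```

View pics/top1c.png

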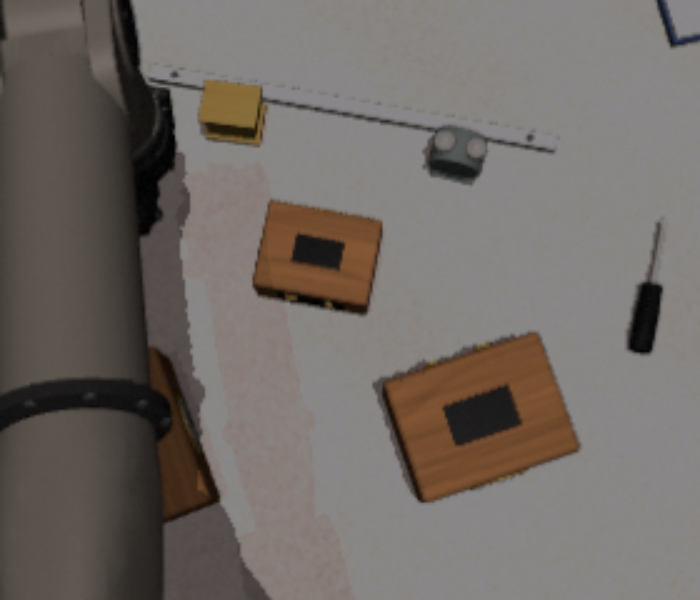

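The middle block now sits at crop (318,257), which is rail frame (-0.171, 0.000), and it is square to the rail. Everything else is unmoved. Next is the push from behind.

```bash
python3 - <<'E'
from h import *
d=np.degrees(RY);o=side(d+180)
robot.move_to(at(-.252,.0005,.2),o); fingers.gripper_to(.8)
robot.line_to(at(-.252,.0005,.03),velocity=.15)
print(robot.current_time_s(),np.round(robot.current_contact_force(),1))
h=robot.line_to(at(-.118,.0005,.03),velocity=.06,f_stop=20)
print(h,w2r(robot.current_tool_pos()),np.round(robot.current_contact_force(),1))
h=robot.line_to(at(-.088,.0005,.03),velocity=.02,f_stop=14)
print(h,w2r(robot.current_tool_pos()),np.round(robot.current_contact_force(),1),robot.current_time_s())
robot.line_to(at(-.15,.0005,.03),velocity=.1);robot.line_to(at(-.2,.0005,.2),velocity=.2)
robot.move_to([.35,.35,.28],o)
im=grab("top","top2.png");sc=grab("scene","scene2.png")
for c,f in(("top",im),("scene",sc)):
  for r in recognise("clock",c):
    try:
      p,y,l=clock_pose(f,r["rect"],c)
      if l.max()<.13: print(c,round(r["p"],2),np.round(w2r(p),4),round(y-RY,3),np.round(l,3))
    except Exception as e: print(c,r,e)
print(robot.current_time_s())
a=im[90:210,130:350];b=sc[130:300,200:450]
a=cv2.resize(a,(600,327),interpolation=cv2.INTER_CUBIC);b=cv2.resize(b,(400,272),interpolation=cv2.INTER_CUBIC)
b=np.pad(b,((0,0),(0,200),(0,0)));cv2.imwrite("pics/end.png",np.vstack([a,b]))
E
```

```text
10.5167 [0.6 0.6 0.3]
False [-0.11819186  0.00053699] [-2.2  0.1 -0.7]
True [-0.10623407  0.00049802] [-0.2 -0.   0.5] 13.8
top 0.75 [-0.0461  0.0015] -0.0 [0.116 0.087 0.116 0.088]
scene 0.61 [-0.0444 -0.0002] -0.002 [0.088 0.116 0.088 0.117]
16.9083
```

View pics/end.png

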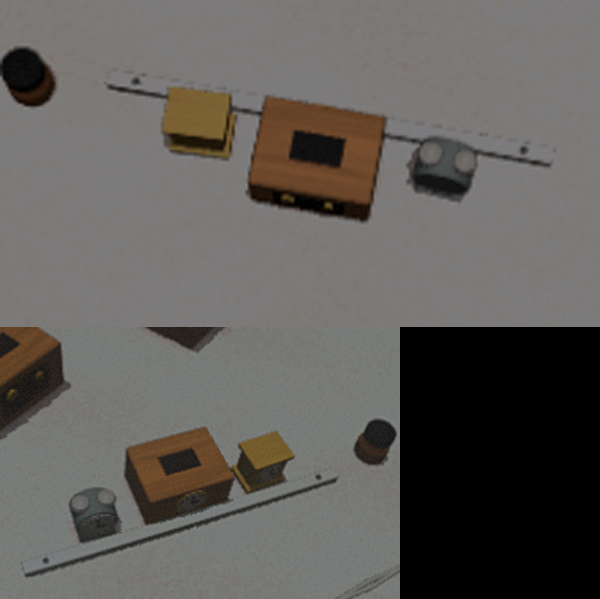

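The clock stands between the small clocks at crop (318,148), dial side against the rail. It measures x ≈ -46 mm, y ≈ +1 mm and yaw ≈ 0 in the rail frame, and the neighbours look unmoved. The hand is clear, so I'm handing in.

```bash
python3 -c "
from h import *
print(workorder.close_job())"
```

```text
the job is handed in; nothing more can be done
None
```

The job is handed in with no verdict returned: by the cameras the clock stands square in the gap, its dial side home against the rail (about 1 mm off centre, yaw about 0), the small clocks and jar look unmoved, the screwdriver was never approached, and the hand is clear.

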